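Stage the seal-test parts by height

TASK

Set out the four parts for the seal test - steel setting plug, aluminium nest cylinder, red grease pot and aluminium seal block - on the staging strip in order of height: the tallest on the pad beside the tall end stop, then falling pad by pad to the lowest beside the low end stop. Stand each one upright and centred on its own pad, let go of it, and do not knock any of them over.

Things in the scene. Friction and masses are not known exactly. Their poses are not given: they have to be found in the camera images.
- setting_plug: loose steel setting plug, turned and upright, 85 mm tall: round foot 34 mm diameter and 44 mm high, a narrow neck 20 mm in diameter, and from 50 mm up to the top a round grip 26 mm in diameter with dark grooves. About 0.25 kg. Origin: centre of the underside; z up. Take it by the grip or the foot
- nest: loose upright aluminium nest cylinder, 47 mm diameter, 48 mm to the metal top and 51 mm to the top of the tan pad on it, with a small brass side fitting that points to its own -y (keep the fingers off it: grasp along its x). About 0.22 kg. Origin at the level of the underside, NOT on the cylinder's axis: the axis is 7 mm from the origin along the body's own +y; z up. Centred means the cylinder's axis over the pad's centre
- pot: loose small round red pot with grey lid, 39 mm diameter below (37 mm at the lid), 32 mm tall, about 0.05 kg. Origin: centre of the underside; z up
- seal_block: loose flat aluminium block with a round recess and red seal in its top, 44 mm along its x, 50 mm along its y, 18 mm tall, about 0.1 kg. Origin: centre of the underside; z up
- pad_a: one of four identical flat bare-aluminium discs, 64 mm diameter, 4 mm thick, with a thin ring engraved on top, fixed in a straight row at 80 mm centres on a dark bar (72 x 420 mm, 8 mm thick). Which of the pads a to d lies at which place of the row changes from start to start. Origin: centre of its underside, 8 mm above the table; its top is 12 mm above the table
- pad_b: a pad just like pad_a (64 mm disc, top 12 mm above the table, origin: centre of its underside), at another place of the row
- pad_c: a pad just like pad_a (64 mm disc, top 12 mm above the table, origin: centre of its underside), at another place of the row
- pad_d: a pad just like pad_a (64 mm disc, top 12 mm above the table, origin: centre of its underside), at another place of the row
- tall_stop: tall aluminium end stop, a fixed upright plate 60 mm across the bar, 14 mm thick along it, 95 mm high, standing on one end of the dark bar 70 mm beyond the centre of the end pad. Which end of the row it stands at changes. Origin: centre of its underside, 8 mm above the table
- low_stop: low aluminium end stop at the other end of the bar, 60 x 14 mm, only 22 mm high, 70 mm beyond the centre of the end pad. Origin: centre of its underside, 8 mm above the table
Not all that is in view belongs to the job. What is shaped like the pot but blue is not meant.

How it is judged:
By the outcome, as a careful person would: the job done as asked, in the order asked, and still so for the second after the job is handed in, with the robot touching nothing.
It also fails if it takes over 96 s, if anything falls off the work surface, if the arm or the gripper's body presses on something with over 40 N, if the wrist force passes 120 N, or if a joint passes its speed limit or range.

ROBOT

A 6-joint arm with a two-finger parallel gripper is mounted at the origin on a cart in front of the work surface, level with it; the furniture and walls round the work are solid. World frame = base frame: x ahead of the robot, y to its left, z up, the work surface at z = 0. Lengths are in m, angles in degrees, forces in N, time in s.
With the tool pointing down it reaches from about 0.275 to 0.825 m from the base axis. Payload 4.9 kg.
Tool frame: the origin (TCP) lies on the centre line of the jaws, within the pads' length; the fingertips stand 25 mm ahead of it and the grasp point (between the pads) lies 6 mm ahead of it (robot.tips_ahead is the distance from the TCP to the fingertips, in m); z points along the fingers, y is the line along which they close (so a half turn about z gives the same grasp; the last joint's range is limited). The gripper opens to 85 mm and grips with 20 to 120 N. Pads are 22 mm wide; open, the fingers measure 114 mm over their backs; the gripper's body (76 mm by 85 mm) begins 54 mm behind the grasp point. The pads swing forward as they close: fully open they stand 13 mm farther back than shut.
Start: joints at [-74.267, 18.69, -11.035, 60.275, 0, 82.311], TCP at [0.219, -0.505, 0.256] pointing down, gripper open.
Joint ranges: [-152.03, 152.03], [-55.5, 102.48], [-74.3, 77.21], [-110.64, 120.58], [-84.22, 78.4], [-180, 180]. Speed limits (degrees/s): [147.25, 147.25, 180, 180, 180, 180].

INTERFACE

Orientations are given as a 3x3 rotation matrix whose columns are the frame's x, y, z axes.
In Python, from station import sense, eyes, close_job, robot gives the robot as it stands.
- The arm moves only by the tool send_rows, never from a script. Its argument "increments" is a list of rows, each a list of 4 numbers: the shift along the tool's x, y, z in mm, then the turn about the tool's z in degrees. A call has 1 to 12 rows; each row shifts and turns the commanded pose from where the row before left it, along the tool's axes as they then stand; what a row does not reach is not made up. A row lasts 1/8 s, in which the tool goes at most 62.5 mm and 10.7 degrees, less where a joint would pass 70% of its speed; a pose out of reach is approached as far as the arm can. A call with a gripper value outside its range is refused whole. "hand" is the opening, from -1 (shut) to 1 (fully open), set as the call begins (left out, the last holds). The fingers move at their own pace and stop on an object; the grip force is fixed at half the most. Time passes only in rows, so rows that do not move let the fingers close. It gives the time, the measured TCP pose, the force, the opening and the grip force at its end, in the units of the state.
- sense(): the state, without advancing time (a new reading comes with each control period).
- eyes.read_camera(name): name is "scene" or "top" or "wrist"; returns a dict with "image" (480x640x3 uint8, blue, green, red), "vertical_fov" (degrees; the focal length in pixels is half the picture's height over the tangent of half this angle, whatever the lens; pixels are square), "cx", "cy" (the principal point, pixels), "R" (3x3) and "t" (3): a world point X has camera coordinates R X + t; the wrist camera has in their place "tool_from_camera" (4x4, takes a point from camera to tool coordinates, whose origin is the TCP and whose axes are the flange's). Camera axes: x right, y down, z forward; pixel columns grow to the right and rows downward; lengths in m; the calibration is good to about 2 mm. The wrist camera is an equidistant fisheye: a pixel r from the principal point sees the ray r / f radians off the axis. A picture is of the moment at which its call begins: read the wrist's pose just before it. There is no depth.
- close_job(): hands the job in; it is judged then, once.
The state is a dict: "clock": time; "joint_positions": joint angles; "qvel": joint speeds; "joint_efforts": joint torques, N m; "tcp_pos": TCP position; "tcp_rot": TCP orientation; "wrist_force": force on the tool from outside, world axes, zero at the start; "wrist_torque": the same for the moment, N m; "opening": finger opening in m; "grasp_force": force on a finger pad.
Only numpy, scipy, OpenCV 4.12 (cv2) and the standard library are available. Lean on these libraries where they do the work, as an engineer would, in place of code of your own. Each camera call takes 0.05 s, during which the arm holds its last target. There are 200 camera calls.

## Working session

There is one attempt and no reset: what is moved stays moved. The work goes in short steps, Python scripts to look and compute and a tool call to move; the robot and the scene stay as the last step left them, time stands still between calls to the robot, and variables do not carry over. Pictures are saved under pics/ and viewed, at most 17 in all, crops included, and the job is handed in when it is done.

Besides the shell and the picture viewer there is one more tool, called after "Request:" as a command line: name --pt "numbers of a row" for each row, then --argument value for the rest. send_rows: Moves the arm, as the interface text tells. Its arguments: {"type":"object","properties":{"increments":{"type":"array"},"hand":{"type":"number"}},"required":["increments"]}

```bash
mkdir -p pics; cat > h.py <<'E'
import numpy as np, cv2
from station import sense, eyes, close_job, robot
def cam(n):
    s=sense(); c=eyes.read_camera(n); c['s']=s
    c['f']=240/np.tan(np.radians(c['vertical_fov'])/2); return c
def ray(c,u,v):
    x,y=(u-c['cx'])/c['f'],(v-c['cy'])/c['f']
    if 'R' in c and 'tool_from_camera' not in c:
        d=np.array([x,y,1.]); R=np.array(c['R']); return -R.T@np.array(c['t']), R.T@d
    r=np.hypot(x,y); k=np.sin(r)/r if r>1e-9 else 1
    d=np.array([x*k,y*k,np.cos(r)]); T=np.array(c['tool_from_camera'])
    Rt=np.array(c['s']['tcp_rot']); p=np.array(c['s']['tcp_pos'])
    return p+Rt@T[:3,3], Rt@T[:3,:3]@d
def onz(c,u,v,z):
    o,d=ray(c,u,v); return o+d*(z-o[2])/d[2]
E
python3 - <<'E'
from h import *
for n in('scene','top','wrist'):
    c=cam(n); cv2.imwrite(f'pics/{n}0.png',c['image']); print(n,c['f'],c['cx'],c['cy'],c.get('R'),c.get('t'),c.get('tool_from_camera'))
s=sense(); print(s['tcp_rot'],s['opening'],robot.tips_ahead,s['clock'])
E
```

```text
scene 609.9713632705361 328.8236758313057 245.12341908410548 [[-0.77663759 -0.62964335 -0.0195784 ]
 [-0.29732225  0.39377968 -0.86979138]
 [ 0.55536793 -0.66969159 -0.49303108]] [0.40488908 0.20161147 0.76520066] None
top 470.8614290694876 310.42132640560976 241.39979867356064 [[ 1.93402719e-02 -9.99812118e-01  1.29688597e-03]
 [-9.98397116e-01 -1.93818746e-02 -5.31746412e-02]
 [ 5.31897867e-02 -2.66395199e-04 -9.98584386e-01]] [-0.01057954  0.5373275   0.92760792] None
wrist 371.64829954431775 319.39638783599105 236.7484771745262 None None [[ 3.46800316e-05 -9.53723691e-01 -3.00684419e-01  7.71419824e-02]
 [ 9.99999990e-01 -7.74586528e-06  1.39905641e-04  5.10391693e-04]
 [-1.35760385e-04 -3.00684421e-01  9.53723681e-01 -1.17830247e-01]
 [ 0.00000000e+00  0.00000000e+00  0.00000000e+00  1.00000000e+00]]
[[ 9.17602781e-01  3.97498453e-01 -3.39015315e-04]
 [ 3.97498556e-01 -9.17601959e-01  1.24192780e-03]
 [ 1.82583263e-04 -1.27435450e-03 -9.99999171e-01]] 0.08495025295126064 0.025 0.15
```

View pics/top0.png

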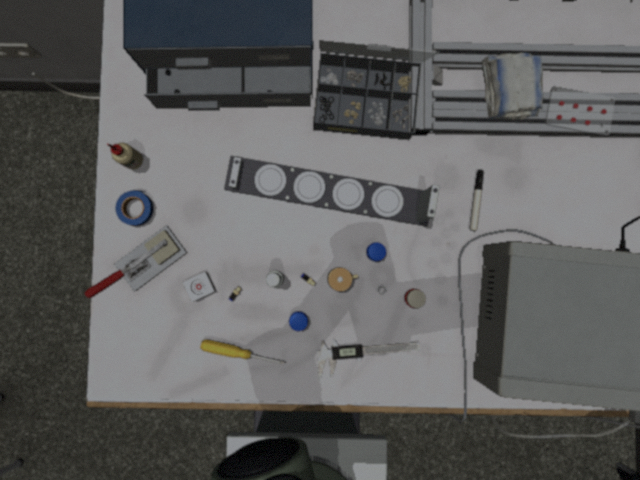

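View pics/scene0.png

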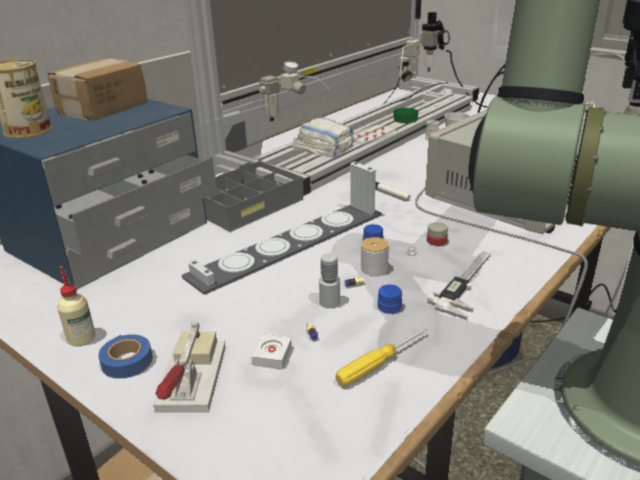

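The top view shows the bar running from the low stop (234,172) to the tall stop (432,203), with pads at about (270,180), (309,186), (348,193) and (387,201). The parts are the plug (275,279), nest (341,279) and seal block (200,286). There are three pot-like objects: blue (376,252), blue (299,321), and red with a grey lid (415,298), which is scene (437,233). Only the last fits "red pot, grey lid". I'll confirm it in a crop and measure.

```bash
python3 - <<'E'
from h import *
c=cam('top'); im=c['image']; s=cam('scene')['image']
a=cv2.resize(im[235:340,180:440],None,fx=3,fy=3,interpolation=cv2.INTER_CUBIC)
b=cv2.resize(s[215:375,240:460],None,fx=1.6,fy=1.6,interpolation=cv2.INTER_CUBIC)
d=cv2.resize(im[150:235,220:445],None,fx=1.9,fy=1.9,interpolation=cv2.INTER_CUBIC)
o=np.zeros((580,780,3),np.uint8); o[:315]=a; o[320:320+b.shape[0],:b.shape[1]]=b; o[320:320+d.shape[0],352:352+d.shape[1]]=d[:, :428]
cv2.imwrite('pics/crop1.png',o)
g=cv2.cvtColor(im,cv2.COLOR_BGR2GRAY)
bar=np.zeros_like(g); cv2.fillPoly(bar,[np.array([[229,160],[430,190],[426,222],[226,190]])],255)
m=((g>110)&(bar>0)).astype(np.uint8)
for k in cv2.findContours(m,cv2.RETR_EXTERNAL,cv2.CHAIN_APPROX_NONE)[0]:
    if cv2.contourArea(k)>300:
        (u,v),r,_=cv2.fitEllipse(k); print('pad',u,v,r,onz(c,u,v,.012).round(4))
for n,u,v,z in(('plug',275,279,.085),('nest',341,279,.051),('pot',415,298,.032),('seal',200,286,.018),('tall',432,203,.103)):
    print(n,onz(c,u,v,z).round(4))
E
```

```text
pad 386.9620666503906 200.63223266601562 (30.014467239379883, 30.376205444335938) [ 0.6228 -0.1528  0.012 ]
pad 347.91717529296875 193.5553436279297 (29.708845138549805, 30.38532066345215) [ 0.6356 -0.0739  0.012 ]
pad 308.8841247558594 186.5062713623047 (29.625383377075195, 30.338939666748047) [0.6484 0.0051 0.012 ]
pad 269.8382568359375 179.75802612304688 (28.866859436035156, 30.501384735107422) [0.6606 0.0842 0.012 ]
plug [0.4631 0.0637 0.085 ]
nest [ 0.4645 -0.0601  0.051 ]
pot [ 0.4299 -0.2063  0.032 ]
seal [0.4445 0.2169 0.018 ]
tall [ 0.607  -0.2201  0.103 ]
```

View pics/crop1.png

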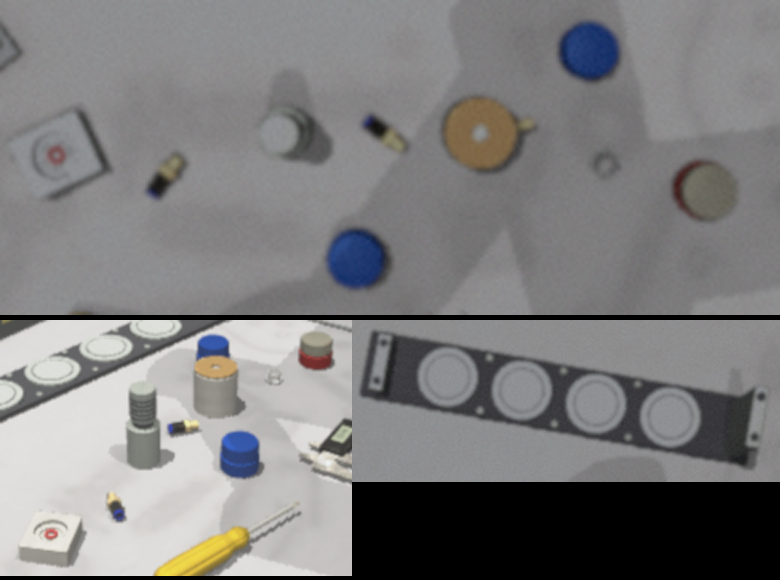

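The crop confirms it: red body with grey lid at (415,298), both others blue all over. The tall stop is at the right (-y) end, and the pads come out 80 mm apart as they should. I'll go to a hover over the pot.

```bash
cat >> h.py <<'E'
def go(x,y,z,yaw):
    s=sense(); R=np.array(s['tcp_rot']); d=R.T@(np.array([x,y,z])-s['tcp_pos'])*1000
    y0=np.degrees(np.arctan2(R[1,0],R[0,0]))
    print('shift',d.round(1),'turn',round((y0-yaw+180)%360-180,1),'clock',s['clock'])
E
python3 -c "
from h import *
go(.43,-.206,.2,81)"
```

```text
shift [ 312.6 -189.7   56.1] turn -57.6 clock 0.25
```

Request:
send_rows --pt "0 0 -20 0" --pt "39 -23.7 0 0" --pt "39 -23.7 0 0" --pt "39 -23.7 6 0" --pt "39 -23.7 10 0" --pt "39 -23.7 15 0" --pt "39 -23.7 15 0" --pt "39 -23.7 15 0" --pt "39 -23.7 15 0" --pt "0 0 0 -9.6" --pt "0 0 0 -9.6" --pt "0 0 0 -9.6" --hand 1

```text
clock: 1.75
tcp_pos: [0.4296, -0.2064, 0.2002]
tcp_rot: [[0.608, 0.794, -0.0], [0.794, -0.608, 0.0], [-0.0, -0.0, -1.0]]
wrist_force: [0.4, 0.4, -0.1]
opening: 0.0855
grasp_force: 0.0
```

Request:
send_rows --pt "0 0 0 -9.6" --pt "0 0 0 -9.6" --pt "0 0 0 -9.6" --pt "0 0 0 0" --pt "0 0 0 0"

```text
clock: 2.38
tcp_pos: [0.4296, -0.2067, 0.2003]
tcp_rot: [[0.158, 0.987, 0.0], [0.987, -0.158, -0.0], [-0.0, 0.0, -1.0]]
wrist_force: [0.1, -1.0, 0.2]
opening: 0.0854
grasp_force: 0.0
```

```bash
python3 - <<'E'
from h import *
go(.43,-.206,.2,81)
c=cam('wrist'); cv2.imwrite('pics/w1.png',c['image'])
h=cv2.cvtColor(c['image'],cv2.COLOR_BGR2HSV)
m=(((h[...,0]<8)|(h[...,0]>172))&(h[...,1]>120)&(h[...,2]>40)).astype(np.uint8)
for k in cv2.findContours(m,cv2.RETR_EXTERNAL,cv2.CHAIN_APPROX_SIMPLE)[0]:
    if cv2.contourArea(k)>60: print(cv2.boundingRect(k),cv2.contourArea(k))
E
```

```text
shift [0.7 0.3 0.3] turn -0.1 clock 2.375
(298, 195, 46, 25) 149.0
```

View pics/w1.png

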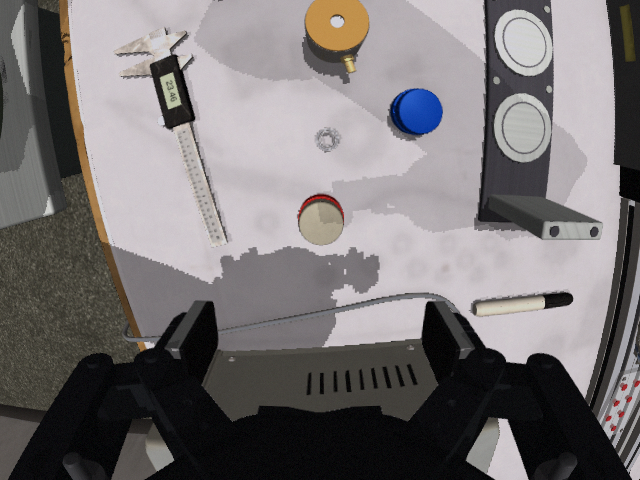

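The wrist view shows the red pot with its lid at (321,223), the nest's top at (337,24) with its fitting at (350,66), and the tall stop on the bar. Now I'll cast rays.

```bash
python3 - <<'E'
from h import *
c=cam('wrist')
for n,u,v,z in(('lid',321,223,.032),('lidL',299.5,223,.032),('lidR',343,223,.032),('lidbot',321,244.5,.032),('nest',337,24,.051),('fit',351,71,.03),('pad',522.5,127.5,.012)): print(n,onz(c,u,v,z).round(4))
o=cv2.resize(c['image'][185:255,285:360],None,fx=8,fy=8,interpolation=cv2.INTER_CUBIC); cv2.imwrite('pics/lid.png',o)
g=cv2.cvtColor(c['image'],cv2.COLOR_BGR2HSV)
print(g[223,295:348].tolist()[::3], g[200:250:3,321].tolist())
E
```

```text
lid [ 0.431 -0.209  0.032]
lidL [ 0.414  -0.2063  0.032 ]
lidR [ 0.4483 -0.2118  0.032 ]
lidbot [ 0.4281 -0.2269  0.032 ]
nest [ 0.4659 -0.0608  0.051 ]
fit [ 0.4723 -0.0943  0.03  ]
pad [ 0.6233 -0.1536  0.012 ]
[[160, 7, 206], [179, 82, 96], [21, 42, 176], [20, 45, 175], [22, 39, 177], [21, 42, 177], [21, 43, 173], [23, 42, 172], [20, 43, 178], [21, 41, 174], [19, 46, 150], [21, 46, 173], [21, 42, 172], [21, 41, 169], [20, 48, 148], [21, 45, 148], [4, 81, 113], [150, 11, 179]] [[20, 46, 66], [21, 42, 156], [21, 48, 166], [22, 40, 166], [21, 42, 157], [21, 43, 155], [20, 44, 155], [20, 44, 157], [21, 45, 180], [21, 43, 174], [19, 45, 175], [20, 41, 173], [21, 42, 170], [21, 44, 170], [22, 43, 172], [170, 9, 168], [159, 9, 208]]
```

Request:
send_rows --pt "-1.4 1.2 40 0" --pt "0 0 45 0" --pt "0 0 45 0" --pt "0 0 26 0" --pt "0 0 10 0" --pt "0 0 0 0"

```text
clock: 3.22
tcp_pos: [0.4305, -0.2082, 0.0342]
tcp_rot: [[0.157, 0.988, -0.001], [0.988, -0.157, 0.0], [0.0, -0.001, -1.0]]
wrist_force: [1.0, -0.2, 0.5]
opening: 0.0854
grasp_force: 0.0
```

Request:
send_rows --pt "0 0 0 0" --pt "0 0 0 0" --pt "0 0 0 0" --pt "0 0 0 0" --pt "0 0 0 0" --pt "0 0 0 0" --hand -1

```text
clock: 3.98
tcp_pos: [0.4312, -0.2087, 0.0355]
tcp_rot: [[0.156, 0.988, 0.002], [0.988, -0.156, -0.001], [-0.001, 0.002, -1.0]]
wrist_force: [-2.1, -0.1, 7.9]
opening: 0.0354
grasp_force: 59.1
```

Request:
send_rows --pt "0 0 -20 0" --pt "0 0 -40 0" --pt "0 0 -40 0" --pt "0 0 0 0" --pt "0 0 0 0"

```text
clock: 4.6
tcp_pos: [0.4303, -0.2081, 0.1341]
tcp_rot: [[0.156, 0.988, 0.0], [0.988, -0.156, -0.0], [-0.0, 0.0, -1.0]]
wrist_force: [-0.2, 0.4, -0.3]
opening: 0.0355
grasp_force: 60.0
```

```bash
python3 - <<'E'
from h import *
c=cam('wrist'); cv2.imwrite('pics/w2.png',c['image']); go(.6484,.0051,.134,81)
E
```

```text
shift [244.4 182.6  -0.5] turn 0.0 clock 4.65
```

View pics/w2.png

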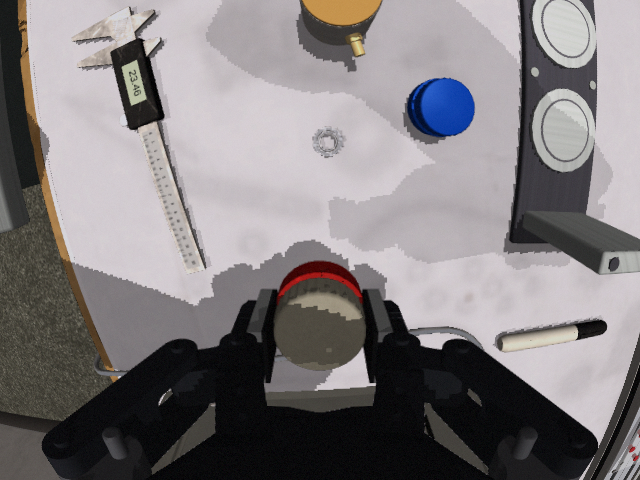

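The pot is held. Its lid is centred near (320,323) and spans columns 275–367. Next is its offset in the hand.

```bash
python3 - <<'E'
from h import *
c=cam('wrist'); R=np.array(c['s']['tcp_rot']);p=np.array(c['s']['tcp_pos'])
for u,v in((320.5,323),(274.5,323),(366.5,323),(320.5,370),(320.5,276)):
    q=onz(c,u,v,.1306); print((R.T@(q-p)*1000).round(1))
E
```

```text
[4.6 1.  2.9]
[  4.4 -16.4   3. ]
[ 4.4 18.3  2.9]
[-17.9   1.    2.9]
[23.9  1.   3. ]
```

Request:
send_rows --pt "15 11 0 0" --pt "33 24.6 0 0" --pt "33 24.6 0 0" --pt "33 24.6 0 0" --pt "33 24.6 0 0" --pt "33 24.6 0 0" --pt "33 24.6 0 0" --pt "22 17 0 0" --pt "8.8 7 0 0" --pt "0 0 0 0" --pt "0 0 0 0"

```text
clock: 6.08
tcp_pos: [0.6479, 0.0032, 0.1338]
tcp_rot: [[0.157, 0.988, -0.002], [0.988, -0.157, -0.0], [-0.0, -0.002, -1.0]]
wrist_force: [-1.0, -0.7, -0.7]
opening: 0.0354
grasp_force: 60.0
```

```bash
python3 - <<'E'
from h import *
go(.6485,.0045,.048,81)
E
```

```text
shift [ 1.4  0.5 85.8] turn -0.0 clock 6.075
```

Request:
send_rows --pt "1.4 0.5 35 0" --pt "0 0 35 0" --pt "0 0 11 0" --pt "0 0 4.5 0" --pt "0 0 0 0" --pt "0 0 0 0"

```text
clock: 6.82
tcp_pos: [0.6506, 0.0052, 0.0502]
tcp_rot: [[0.156, 0.988, 0.002], [0.988, -0.156, -0.0], [0.0, 0.002, -1.0]]
wrist_force: [-0.8, 0.6, -0.1]
opening: 0.0357
grasp_force: 60.0
```

Request:
send_rows --pt "0 0 0 0" --pt "0 0 0 0" --pt "0 0 0 0" --hand 0.2

```text
clock: 7.2
tcp_pos: [0.6498, 0.0054, 0.049]
tcp_rot: [[0.156, 0.988, 0.0], [0.988, -0.156, -0.0], [-0.0, 0.0, -1.0]]
wrist_force: [0.4, -0.5, 0.3]
opening: 0.0511
grasp_force: 0.0
```

Request:
send_rows --pt "0 0 -20 0" --pt "0 0 -40 0" --pt "0 0 -40 0" --pt "0 0 -30 0" --pt "0 0 0 0"

```text
clock: 7.82
tcp_pos: [0.6515, 0.0052, 0.1818]
tcp_rot: [[0.156, 0.988, 0.006], [0.988, -0.156, -0.001], [0.0, 0.006, -1.0]]
wrist_force: [0.2, -0.5, -0.9]
opening: 0.0511
grasp_force: 0.0
```

```bash
python3 - <<'E'
from h import *
go(.4655,-.0605,.17,102)
c=cam('wrist');im=c['image']; cv2.imwrite('pics/w3.png',im)
E
```

```text
shift [ -93.9 -173.6   10.8] turn -21.0 clock 7.825
```

View pics/w3.png

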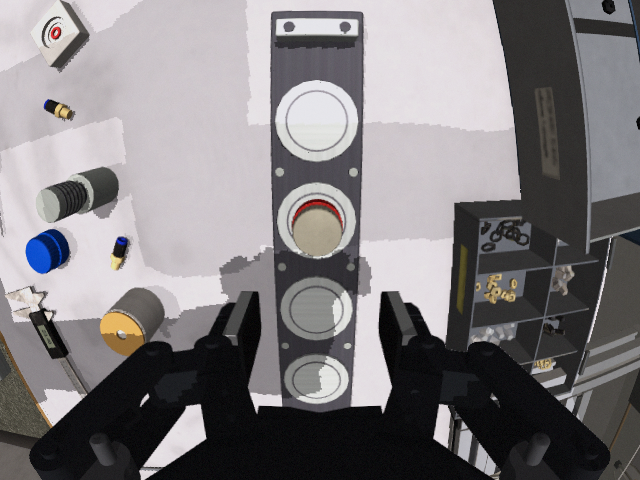

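The pot stands on the third pad, with its lid at about (318,232) and the pad's disc around (316,220). I'll check the centring numerically.

```bash
python3 - <<'E'
from h import *
c=cam('wrist');im=c['image'].astype(int)
# pad disc: bright, inside column band; ellipse fit of the pad+pot blob against dark bar
g=cv2.cvtColor(c['image'],cv2.COLOR_BGR2GRAY); h=cv2.cvtColor(c['image'],cv2.COLOR_BGR2HSV)
m=((g>95)|(h[...,1]>110)).astype(np.uint8); m[:,:272]=0; m[:,362:]=0
for k in cv2.findContours(m,cv2.RETR_EXTERNAL,cv2.CHAIN_APPROX_NONE)[0]:
    if 2000<cv2.contourArea(k)<8000:
        (u,v),r,_=cv2.fitEllipse(k); print('pad',round(u),round(v),np.round(r),onz(c,u,v,.012).round(4))
lid=((h[...,0]>12)&(h[...,0]<32)&(h[...,1]>25)&(g>60)).astype(np.uint8); lid[:,:272]=0; lid[:,362:]=0; lid[:190]=0; lid[265:]=0
k=max(cv2.findContours(lid,cv2.RETR_EXTERNAL,cv2.CHAIN_APPROX_NONE)[0],key=cv2.contourArea)
(u,v),r,_=cv2.fitEllipse(k); print('lid',u,v,r,cv2.boundingRect(k),onz(c,u,v,.044).round(4))
x,y,w,hh=cv2.boundingRect(k); print('rim', onz(c,x+w/2,y+hh,.044).round(4))
for n,u,v,z in(('nest',121.5,335,.051),('seal',56,34,.018)): print(n,onz(c,u,v,z).round(4))
E
```

```text
pad 318 380 [49. 65.] [ 0.625  -0.1523  0.012 ]
pad 318 309 [62. 72.] [ 0.6378 -0.0732  0.012 ]
pad 318 221 [76. 79.] [0.6504 0.0053 0.012 ]
pad 321 111 [ 78. 113.] [0.6659 0.0899 0.012 ]
lid 319.1130676269531 231.19691467285156 (48.70058059692383, 50.046592712402344) (295, 206, 50, 51) [0.6511 0.006  0.044 ]
rim [ 0.6486 -0.0135  0.044 ]
nest [ 0.4664 -0.0577  0.051 ]
seal [0.4485 0.2161 0.018 ]
```

The pot is centred to within about 1 mm. Next is the nest.

Request:
send_rows --pt "-11 -21 0 0" --pt "-18 -33 0 0" --pt "-18 -33 0 0" --pt "-18 -33 0 0" --pt "-18 -33 5 0" --pt "-10.9 -20.6 5.8 0" --pt "0 0 0 -10.5" --pt "0 0 0 -10.5" --pt "0 0 0 0" --pt "0 0 0 0" --hand 0.8

```text
clock: 9.18
tcp_pos: [0.463, -0.0601, 0.1672]
tcp_rot: [[-0.206, 0.979, -0.002], [0.979, 0.206, 0.0], [0.001, -0.001, -1.0]]
wrist_force: [-0.9, -0.3, -0.5]
opening: 0.0766
grasp_force: 0.0
```

```bash
python3 - <<'E'
from h import *
c=cam('wrist');print(c['s']['tcp_pos'],c['s']['opening']); cv2.imwrite('pics/w4.png',c['image'])
h=cv2.cvtColor(c['image'],cv2.COLOR_BGR2HSV)
m=((h[...,0]>8)&(h[...,0]<22)&(h[...,1]>100)&(h[...,2]>60)).astype(np.uint8)
for k in cv2.findContours(m,cv2.RETR_EXTERNAL,cv2.CHAIN_APPROX_NONE)[0]:
    if cv2.contourArea(k)>1500:
        (u,v),r,_=cv2.fitEllipse(k); print(u,v,r,cv2.boundingRect(k),onz(c,u,v,.051).round(4))
E
```

```text
[ 0.46297972 -0.06009249  0.16717463] 0.07659664829195845
324.54266357421875 238.38502502441406 (66.00707244873047, 66.7965087890625) (291, 206, 68, 71) [ 0.4662 -0.0578  0.051 ]
123.39299011230469 211.72816467285156 (143.9876708984375, 524.4304809570312) (48, 0, 34, 383) [ 0.3218 -0.068   0.051 ]
```

View pics/w4.png

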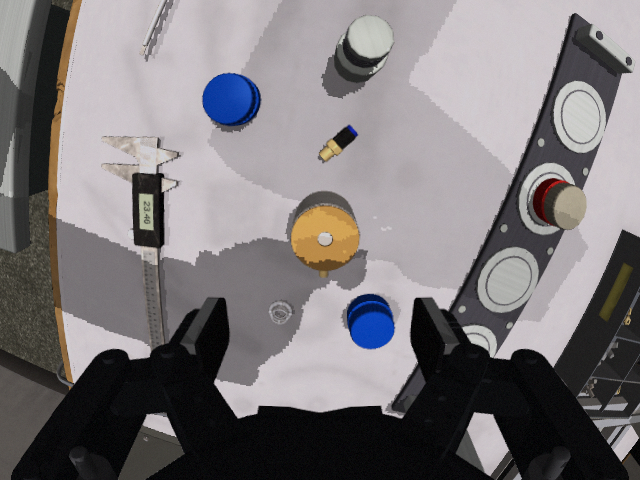

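The nest is at (324.5,238), and its fitting at (323,273) points along tool -x, so the fingers stay off it. I'll descend and grip.

Request:
send_rows --pt "1.4 3.6 30 0" --pt "0 0 45 0" --pt "0 0 40 0" --pt "0 0 15 0" --pt "0 0 4 0" --pt "0 0 0 0"

```text
clock: 9.98
tcp_pos: [0.467, -0.0582, 0.0342]
tcp_rot: [[-0.208, 0.978, 0.0], [0.978, 0.208, -0.0], [-0.0, 0.0, -1.0]]
wrist_force: [0.3, 0.5, 0.8]
opening: 0.0768
grasp_force: 0.0
```

Request:
send_rows --pt "0 0 0 0" --pt "0 0 0 0" --pt "0 0 0 0" --pt "0 0 0 0" --pt "0 0 0 0" --pt "0 0 0 0" --hand -1

```text
clock: 10.72
tcp_pos: [0.4675, -0.0584, 0.0351]
tcp_rot: [[-0.208, 0.978, 0.002], [0.978, 0.208, -0.001], [-0.001, 0.002, -1.0]]
wrist_force: [-0.5, -0.1, 4.2]
opening: 0.0456
grasp_force: 61.0
```

Request:
send_rows --pt "0 0 -20 0" --pt "0 0 -40 0" --pt "0 0 -40 0" --pt "0 0 0 0" --pt "0 0 0 0"

```text
clock: 11.35
tcp_pos: [0.4664, -0.0581, 0.1337]
tcp_rot: [[-0.208, 0.978, -0.0], [0.978, 0.208, 0.0], [0.0, -0.0, -1.0]]
wrist_force: [-0.5, 0.3, -1.8]
opening: 0.0458
grasp_force: 61.8
```

```bash
python3 - <<'E'
from h import *
go(.637,-.0735,.134,81)
c=cam('wrist'); R=np.array(c['s']['tcp_rot']);p=np.array(c['s']['tcp_pos'])
h=cv2.cvtColor(c['image'],cv2.COLOR_BGR2HSV)
m=((h[...,0]>8)&(h[...,0]<22)&(h[...,1]>100)&(h[...,2]>60)).astype(np.uint8)
for k in cv2.findContours(m,cv2.RETR_EXTERNAL,cv2.CHAIN_APPROX_NONE)[0]:
    if cv2.contourArea(k)>1500:
        (u,v),r,_=cv2.fitEllipse(k); q=onz(c,u,v,.051+p[2]-.034); print(u,v,r,(R.T@(q-p)*1000).round(1))
E
```

```text
shift [-50.6 163.7  -0.3] turn 21.0 clock 11.35
319.36346435546875 354.034912109375 (107.78313446044922, 132.92156982421875) [  4.2   0.4 -17. ]
138.7754364013672 223.0492706298828 (223.0164031982422, 625.80322265625) [ 48.9 -54.7 -17. ]
```

```bash
python3 - <<'E'
from h import *
c=cam('wrist'); R=np.array(c['s']['tcp_rot']);p=np.array(c['s']['tcp_pos'])
cv2.imwrite('pics/w5.png',c['image'][240:480,180:480])
for x in (-23.5,0,23.5):
  pass
for u,v in ((319,300),(319,340),(319,410),(260,350),(380,350)):
  q=onz(c,u,v,.051+p[2]-.034); print(u,v,(R.T@(q-p)*1000).round(1))
E
```

```text
319 300 [ 24.4   0.3 -17. ]
319 340 [  9.8   0.3 -17. ]
319 410 [-21.7   0.3 -17. ]
260 350 [  5.5 -19.1 -17. ]
380 350 [  5.5  20.4 -17. ]
```

View pics/w5.png

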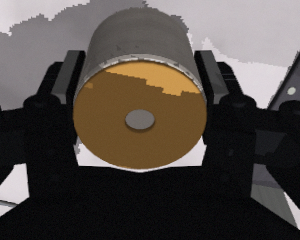

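The nest's centre hole at (320,360) puts it about 1.5 mm along tool +x. I'll correct for that when placing it.

Request:
send_rows --pt "-6 19.1 0 0" --pt "-9 28 0 0" --pt "-9 28 0 0" --pt "-9 28 0 0" --pt "-9 28 0 0" --pt "-7 20 0 0" --pt "-3 12 0 0" --pt "0 0 0 10.5" --pt "0 0 0 10.5" --pt "0 0 0 0" --pt "0 0 0 0" --pt "0 0 0 0"

```text
clock: 12.95
tcp_pos: [0.6369, -0.075, 0.1336]
tcp_rot: [[0.155, 0.988, -0.001], [0.988, -0.155, 0.0], [0.0, -0.001, -1.0]]
wrist_force: [-0.3, -0.3, -1.3]
opening: 0.0462
grasp_force: 61.9
```

```bash
python3 - <<'E'
from h import *
go(.6367,-.075,.0475,81)
E
```

```text
shift [-0.  -0.2 86.1] turn 0.1 clock 12.95
```

Request:
send_rows --pt "0 0 35 0" --pt "0 0 35 0" --pt "0 0 11 0" --pt "0 0 5 0" --pt "0 0 0 0" --pt "0 0 0 0"

```text
clock: 13.7
tcp_pos: [0.6381, -0.0753, 0.0493]
tcp_rot: [[0.156, 0.988, 0.002], [0.988, -0.156, -0.001], [-0.0, 0.002, -1.0]]
wrist_force: [0.4, 0.4, -1.7]
opening: 0.0461
grasp_force: 61.9
```

Request:
send_rows --pt "0 0 0 0" --pt "0 0 0 0" --pt "0 0 0 0" --hand 0.5

```text
clock: 14.08
tcp_pos: [0.6373, -0.0751, 0.0484]
tcp_rot: [[0.156, 0.988, 0.001], [0.988, -0.156, -0.0], [-0.0, 0.001, -1.0]]
wrist_force: [-0.3, -0.9, -0.1]
opening: 0.0647
grasp_force: 0.0
```

Request:
send_rows --pt "0 0 -15 0" --pt "0 0 -40 0" --pt "0 0 -40 0" --pt "0 0 -40 0" --pt "0 0 -15 0" --pt "0 0 0 0" --pt "0 0 0 0"

```text
clock: 14.95
tcp_pos: [0.6362, -0.0749, 0.1964]
tcp_rot: [[0.156, 0.988, -0.002], [0.988, -0.156, 0.001], [0.0, -0.003, -1.0]]
wrist_force: [-0.7, 0.0, -0.5]
opening: 0.0643
grasp_force: 0.0
```

```bash
python3 - <<'E'
from h import *
go(.463,.0637,.2,81)
c=cam('wrist'); R=np.array(c['s']['tcp_rot']);p=np.array(c['s']['tcp_pos'])
cv2.imwrite('pics/w6.png',c['image'])
h=cv2.cvtColor(c['image'],cv2.COLOR_BGR2HSV)
m=((h[...,0]>8)&(h[...,0]<22)&(h[...,1]>100)&(h[...,2]>60)).astype(np.uint8)
for k in cv2.findContours(m,cv2.RETR_EXTERNAL,cv2.CHAIN_APPROX_NONE)[0]:
    if 1500<cv2.contourArea(k)<8000:
        (u,v),r,_=cv2.fitEllipse(k); print(u,v,r,onz(c,u,v,.063).round(4))
E
```

```text
shift [ 109.8 -192.7   -3.1] turn 0.0 clock 14.95
322.5638427734375 232.56944274902344 (62.42937088012695, 63.287288665771484) [ 0.6386 -0.0748  0.063 ]
```

View pics/w6.png

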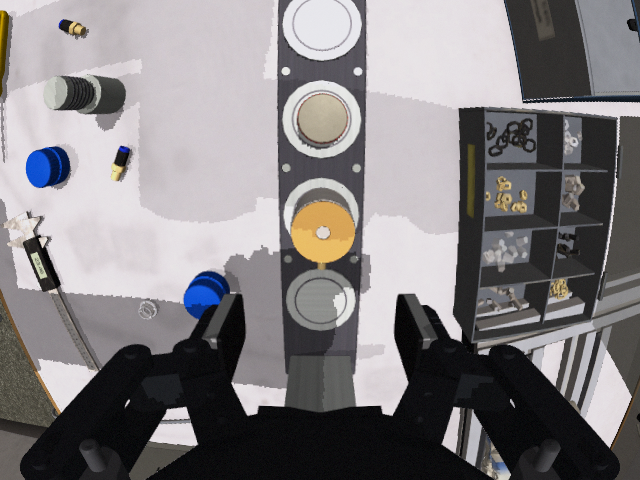

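The nest's tan top is at (322.5,232.5), with pad A at (321,300), pad C at (321.5,119) and pad D at (322,22). I'll compare it with the midpoint of A and C.

```bash
python3 - <<'E'
from h import *
c=cam('wrist')
g=cv2.cvtColor(c['image'],cv2.COLOR_BGR2GRAY); h=cv2.cvtColor(c['image'],cv2.COLOR_BGR2HSV)
m=((g>88)|(h[...,1]>110)).astype(np.uint8); m[:,:280]=0; m[:,363:]=0
for k in cv2.findContours(m,cv2.RETR_EXTERNAL,cv2.CHAIN_APPROX_NONE)[0]:
    if 1500<cv2.contourArea(k)<9000:
        (u,v),r,_=cv2.fitEllipse(k); print(u,v,r,onz(c,u,v,.012).round(4))
E
```

```text
333.5530090332031 219.29603576660156 (54.95771408081055, 401.3158264160156) [ 0.6472 -0.0798  0.012 ]
321.3030090332031 249.93336486816406 (74.85078430175781, 168.410888671875) [ 0.6328 -0.1052  0.012 ]
321.55767822265625 118.56259155273438 (77.64852905273438, 79.00411987304688) [0.6502 0.0043 0.012 ]
323.77471923828125 28.335418701171875 (68.49044036865234, 85.8974609375) [0.6637 0.0782 0.012 ]
```

The nest is within about 1 mm too. Next is the plug.

Request:
send_rows --pt "10 -17 -3 0" --pt "19 -33 0 0" --pt "19 -33 0 0" --pt "19 -33 0 0" --pt "19 -33 0 0" --pt "16 -28 0 0" --pt "8 -16 0 0" --pt "0 0 0 0" --pt "0 0 0 0" --pt "0 0 0 0"

```text
clock: 16.3
tcp_pos: [0.4646, 0.0631, 0.2009]
tcp_rot: [[0.157, 0.988, 0.001], [0.988, -0.157, -0.0], [-0.0, 0.001, -1.0]]
wrist_force: [0.7, 0.1, -0.6]
opening: 0.0638
grasp_force: 0.0
```

```bash
python3 - <<'E'
from h import *
c=cam('wrist');print(c['s']['tcp_pos'],c['s']['opening']); cv2.imwrite('pics/w7.png',c['image'][100:400,170:490])
for u,v in ((320,200),(320,240),(320,280),(360,240)): print(u,v,onz(c,u,v,.085).round(4))
E
```

```text
[0.46461767 0.06307303 0.20092858] 0.06377716049227238
320 200 [0.4699 0.0901 0.085 ]
320 240 [0.4657 0.0635 0.085 ]
320 280 [0.4612 0.0349 0.085 ]
360 240 [0.4919 0.0593 0.085 ]
```

View pics/w7.png

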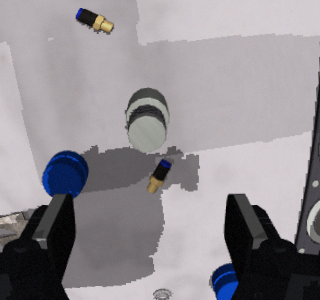

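Request:
send_rows --pt "3 0 25 0" --pt "0 0 15 0" --pt "0 0 0 0" --pt "0 0 0 0"

```text
clock: 16.85
tcp_pos: [0.4647, 0.0664, 0.1614]
tcp_rot: [[0.156, 0.988, 0.001], [0.988, -0.156, -0.0], [0.0, 0.001, -1.0]]
wrist_force: [1.2, 0.5, -0.1]
opening: 0.064
grasp_force: 0.0
```

```bash
python3 - <<'E'
from h import *
c=cam('wrist');print(c['s']['tcp_pos']); im=c['image']
crop=im[160:340,230:410]
big=cv2.resize(crop,None,fx=3,fy=3,interpolation=cv2.INTER_CUBIC)
g=cv2.medianBlur(cv2.cvtColor(big,cv2.COLOR_BGR2GRAY),7)
C=cv2.HoughCircles(g,cv2.HOUGH_GRADIENT,1.5,30,param1=100,param2=35,minRadius=50,maxRadius=110)
for u,v,r in (C[0][:4] if C is not None else []):
    U,V=230+(u-1)/3,160+(v-1)/3; q=onz(c,U,V,.085); e=onz(c,U+r/3,V,.085); print(U,V,r/3,q.round(4),np.linalg.norm(e-q).round(4)); cv2.circle(big,(int(u),int(v)),int(r),(0,0,255),1)
cv2.imwrite('pics/w8.png',big)
E
```

```text
[0.46469606 0.06644666 0.16144891]
317.41666 222.41667 21.716667 [0.4679 0.0897 0.085 ] 0.0118
317.91666 240.41666 26.416666 [0.4665 0.0795 0.085 ] 0.0145
316.91666 259.91666 21.666666 [0.4642 0.0683 0.085 ] 0.0121
311.41666 248.41666 27.516668 [0.4622 0.0755 0.085 ] 0.0152
```

View pics/w8.png

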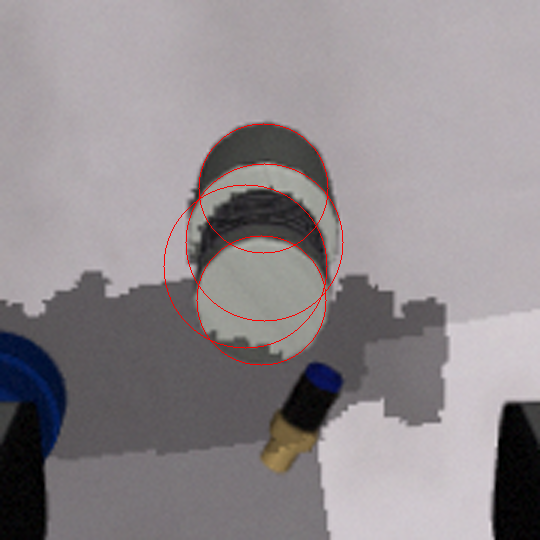

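Circle 3 in the crop fits the plug's top face at full-frame (317,260). The position agrees from both heights: (0.464,0.068). I'll descend and grip by the grip section.

Request:
send_rows --pt "1.8 -0.7 30 0" --pt "0 0 30 0" --pt "0 0 16 0" --pt "0 0 6 0" --pt "0 0 0 0" --pt "0 0 0 0"

```text
clock: 17.65
tcp_pos: [0.4645, 0.0685, 0.0798]
tcp_rot: [[0.156, 0.988, 0.002], [0.988, -0.156, -0.0], [0.0, 0.002, -1.0]]
wrist_force: [0.3, 0.6, -0.4]
opening: 0.0642
grasp_force: 0.0
```

Request:
send_rows --pt "0 0 0 0" --pt "0 0 0 0" --pt "0 0 0 0" --pt "0 0 0 0" --pt "0 0 0 0" --pt "0 0 0 0" --hand -1

```text
clock: 18.4
tcp_pos: [0.464, 0.0686, 0.0795]
tcp_rot: [[0.156, 0.988, 0.001], [0.988, -0.156, -0.0], [0.0, 0.001, -1.0]]
wrist_force: [-0.9, -0.5, 5.8]
opening: 0.0246
grasp_force: 58.6
```

Request:
send_rows --pt "0 0 -20 0" --pt "0 0 -40 0" --pt "0 0 -40 0" --pt "0 0 -20 0" --pt "0 0 0 0" --pt "0 0 0 0"

```text
clock: 19.15
tcp_pos: [0.4628, 0.0686, 0.1978]
tcp_rot: [[0.156, 0.988, -0.002], [0.988, -0.156, 0.0], [-0.0, -0.002, -1.0]]
wrist_force: [-0.2, 0.4, -1.6]
opening: 0.0247
grasp_force: 59.1
```

```bash
python3 - <<'E'
from h import *
go(.6243,-.1535,.199,81)
c=cam('wrist'); R=np.array(c['s']['tcp_rot']);p=np.array(c['s']['tcp_pos'])
cv2.imwrite('pics/w9.png',c['image'][200:440,160:480])
for u,v in ((320,300),(320,340),(320,360),(320,400),(280,340)): print(u,v,(R.T@(onz(c,u,v,p[2]+.006)-p)*1000).round(1))
E
```

```text
shift [-194.1  194.1   -1.5] turn 0.0 clock 19.15
320 300 [18.9  0.8 -6. ]
320 340 [ 2.8  0.8 -6. ]
320 360 [-6.2  0.8 -6. ]
320 400 [-26.5   0.8  -6. ]
280 340 [  2.6 -13.5  -6. ]
```

View pics/w9.png

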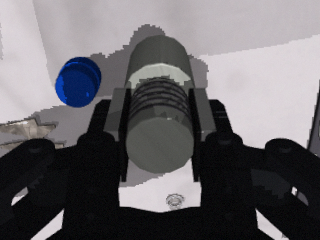

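Request:
send_rows --pt "-10 10 0 0" --pt "-20 20 0 0" --pt "-27 27 0 0" --pt "-27 27 0 0" --pt "-27 27 0 0" --pt "-27 27 0 0" --pt "-25 24 0 0" --pt "-20 20 0 0" --pt "-11.8 12.2 0 0" --pt "0 0 0 0" --pt "0 0 0 0" --pt "0 0 0 0"

```text
clock: 20.7
tcp_pos: [0.6246, -0.1535, 0.1988]
tcp_rot: [[0.155, 0.988, -0.001], [0.988, -0.155, 0.0], [0.0, -0.001, -1.0]]
wrist_force: [-0.0, -0.4, -2.4]
opening: 0.0243
grasp_force: 59.3
```

```bash
python3 - <<'E'
from h import *
go(.6243,-.1542,.0923,81)
E
```

```text
shift [-7.000e-01 -1.000e-01  1.065e+02] turn 0.1 clock 20.7
```

Request:
send_rows --pt "-0.7 0 30 0" --pt "0 0 35 0" --pt "0 0 25 0" --pt "0 0 12 0" --pt "0 0 4.5 0" --pt "0 0 0 0" --pt "0 0 0 0"

```text
clock: 21.58
tcp_pos: [0.6258, -0.1551, 0.0937]
tcp_rot: [[0.156, 0.988, 0.002], [0.988, -0.156, -0.001], [-0.0, 0.002, -1.0]]
wrist_force: [0.6, -0.6, -2.1]
opening: 0.0247
grasp_force: 59.3
```

Still about 1.5 mm up with no contact, so I'll lower a little more and settle before releasing.

Request:
send_rows --pt "0 0 1 0" --pt "0 0 0 0" --pt "0 0 0 0"

```text
clock: 21.95
tcp_pos: [0.6251, -0.1549, 0.0916]
tcp_rot: [[0.156, 0.988, 0.0], [0.988, -0.156, -0.0], [-0.0, 0.0, -1.0]]
wrist_force: [0.1, 1.5, -1.0]
opening: 0.0244
grasp_force: 59.3
```

```bash
python3 - <<'E'
from h import *
go(.6243,-.1542,.0915,81); print(sense()['wrist_force'])
E
```

```text
shift [ 0.6 -0.9  0.1] turn 0.0 clock 21.95
[ 0.05762133  1.46364032 -1.03822949]
```

Request:
send_rows --pt "0 0 0 0" --pt "0 0 0 0" --pt "0 0 0 0" --hand 0.2

```text
clock: 22.32
tcp_pos: [0.6252, -0.1549, 0.0917]
tcp_rot: [[0.156, 0.988, 0.0], [0.988, -0.156, -0.0], [-0.0, 0.001, -1.0]]
wrist_force: [0.8, 0.2, 0.0]
opening: 0.0512
grasp_force: 0.0
```

Request:
send_rows --pt "0 0 -15 0" --pt "0 0 -40 0" --pt "0 0 -40 0" --pt "0 0 -40 0" --pt "0 0 -15 0" --pt "0 0 0 0" --pt "0 0 0 0"

```text
clock: 23.2
tcp_pos: [0.6242, -0.1546, 0.2399]
tcp_rot: [[0.156, 0.988, -0.002], [0.988, -0.156, 0.001], [0.001, -0.003, -1.0]]
wrist_force: [0.3, -0.0, -0.8]
opening: 0.0515
grasp_force: 0.0
```

```bash
python3 - <<'E'
from h import *
go(.447,.217,.16,81)
c=cam('wrist'); cv2.imwrite('pics/w10.png',c['image'])
for n,u,v,z in(('c',320,240,.097),): print(onz(c,u,v,z).round(4))
E
```

```text
shift [ 339.3 -232.8   80.6] turn 0.0 clock 23.2
[ 0.6235 -0.1626  0.097 ]
```

View pics/w10.png

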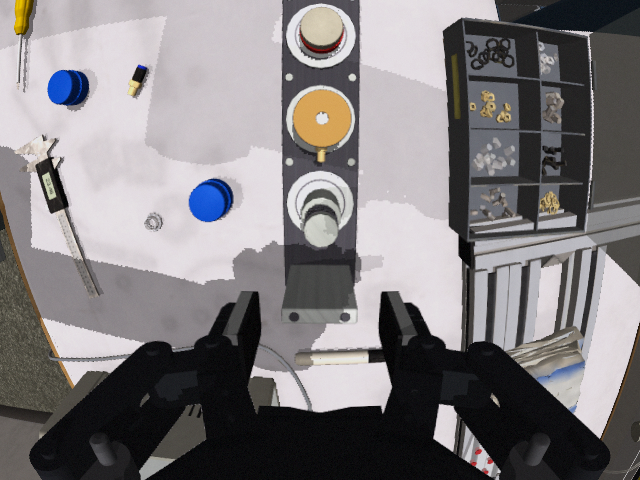

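The plug stands on pad A, with its top at about (320,230) and pad A at about (320,203). The nest is at (322,118) and the pot at (322,30). I'll check the centring and get the seal block's pose from contours.

```bash
python3 - <<'E'
from h import *
c=cam('wrist')
for n,u,v,z in(('plugtop',320.5,229.5,.097),('padA',320,203.5,.012),('padB',321,118,.012)): print(n,onz(c,u,v,z).round(4))
t=cam('top'); g=cv2.cvtColor(t['image'],cv2.COLOR_BGR2GRAY); b=t['image'][...,2]
r=g[262:312,172:228]; big=cv2.GaussianBlur(cv2.resize(r,None,fx=6,fy=6,interpolation=cv2.INTER_CUBIC),(0,0),3)
print(r[::3,::3])
E
```

```text
plugtop [ 0.625  -0.1545  0.097 ]
padA [ 0.6246 -0.1536  0.012 ]
padB [ 0.638  -0.0741  0.012 ]
[[122 135 159 161 163 164 167 167 166 165 168 166 167 166 167 165 161 160
  158]
 [149 161 162 164 164 164 166 168 166 166 167 165 165 167 165 164 163 154
  156]
 [161 164 165 164 165 165 166 165 166 166 163 164 163 164 163 159 161 153
  153]
 [164 169 165 164 162 163 166 164 164 159 144 124 148 165 161 161 158 153
  151]
 [163 162 161 161 161 161 159 155 151 155 169 153  91 161 162 156 156 154
  155]
 [163 163 156 157 158 154 145 158 170 165 168 167  96 148 165 159 154 156
  155]
 [160 162 156 155 151 158 169 154 158 160 161 169 154  96 165 161 158 155
  154]
 [160 157 152 154 166 171 156 154 148 136 154 163 168  87 148 165 157 155
  154]
 [157 156 155 156 155 170 142 161 119 140 144 164 166 145  96 160 155 156
  159]
 [157 154 154 155 156 167 151 155 152 125 165 163 168 167  75 149 152 156
  158]
 [154 154 156 161 164 164 168 130 158 159 158 170 166 141 109 139 159 158
  155]
 [157 153 159 162 167 165 170 168 163 156 161 134 110 145 164 161 157 157
  148]
 [157 155 156 159 165 164 166 168 160 124  97 144 165 166 164 160 158 158
  146]
 [158 154 152 156 159 159 158 148 127 127 152 161 165 166 163 165 162 162
  146]
 [161 156 155 154 156 157 154 155 155 155 158 161 165 164 168 167 165 162
  144]
 [160 160 154 155 154 154 155 154 153 154 159 163 165 165 166 167 166 160
  144]
 [162 159 153 156 153 156 153 156 156 161 161 162 165 167 167 164 168 150
  144]]
```

All are within about 1 mm. Now the seal block.

Request:
send_rows --pt "18 -12 0 0" --pt "35 -24 0 0" --pt "37 -25.5 0 0" --pt "37 -25.5 0 0" --pt "37 -25.5 0 0" --pt "37 -25.5 0 0" --pt "37 -25.5 0 0" --pt "37 -25.5 0 0" --pt "36 -24 10 0" --pt "20 -14 20 0" --pt "8 -6 30 0" --pt "0 0 0 0" --hand 1

```text
clock: 24.85
tcp_pos: [0.4453, 0.2162, 0.1792]
tcp_rot: [[0.154, 0.988, -0.006], [0.988, -0.154, -0.002], [-0.003, -0.005, -1.0]]
wrist_force: [0.8, 0.8, 0.9]
opening: 0.0854
grasp_force: 0.0
```

Request:
send_rows --pt "0 0 0 0" --pt "0 0 0 0"

```text
clock: 25.1
tcp_pos: [0.4489, 0.2161, 0.1826]
tcp_rot: [[0.157, 0.988, 0.002], [0.988, -0.157, 0.0], [0.001, 0.002, -1.0]]
wrist_force: [-0.0, -0.4, 0.7]
opening: 0.0852
grasp_force: 0.0
```

```bash
python3 - <<'E'
from h import *
c=cam('wrist'); print(c['s']['tcp_pos']); im=c['image']
h=cv2.cvtColor(im,cv2.COLOR_BGR2HSV)
m=(((h[...,0]<8)|(h[...,0]>172))&(h[...,1]>120)&(h[...,2]>50)).astype(np.uint8)
for k in cv2.findContours(m,cv2.RETR_EXTERNAL,cv2.CHAIN_APPROX_SIMPLE)[0]:
    if cv2.contourArea(k)>25:
        (u,v),r=cv2.minEnclosingCircle(k); print('red',u,v,r,onz(c,u,v,.015).round(4))
cv2.imwrite('pics/w11.png',cv2.resize(im[150:330,220:420],None,fx=3,fy=3,interpolation=cv2.INTER_CUBIC))
E
```

```text
[0.44888363 0.2160878  0.18255597]
red 313.38763427734375 215.85955810546875 7.320329189300537 [0.4456 0.2207 0.015 ]
red 627.5 7.0 13.463011741638184 [0.7883 0.3914 0.015 ]
red 299.5 9.5 29.094772338867188 [0.461  0.3833 0.015 ]
```

View pics/w11.png

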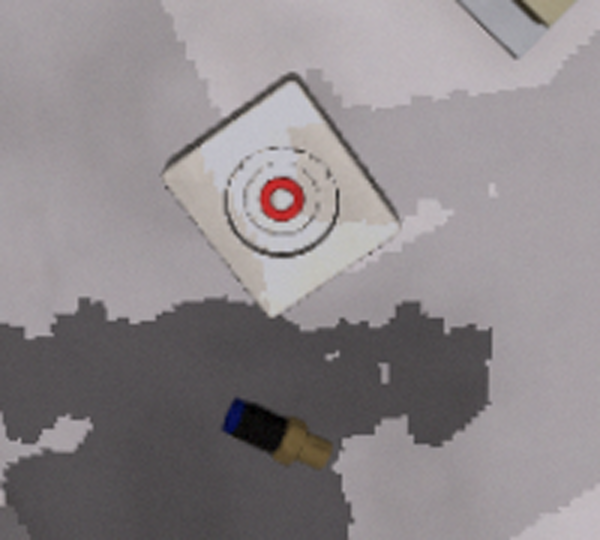

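The seal block fills the crop, with its top corners at crop (167,172), (294,80), (400,222) and (272,315) and its red seal at (282,200). A brass connector lies below it. I'll turn the corners into a pose.

```bash
python3 - <<'E'
from h import *
c=cam('wrist')
P=np.array([onz(c,220+(u-1)/3,150+(v-1)/3,.018) for u,v in((167,172),(294,80),(400,222),(272,315))])[:,:2]
print(P.round(4)); C=P.mean(0); print('centre',C.round(4))
for i in range(4):
    e=P[(i+1)%4]-P[i]; print(np.linalg.norm(e).round(4), np.degrees(np.arctan2(e[1],e[0])).round(1))
print('connector',onz(c,220+275/3,150+435/3,.008).round(4),'clamp',onz(c,220+517/3,150+58/3,.0).round(4))
go(C[0],C[1],.06,81)
E
```

```text
[[0.4175 0.2333]
 [0.454  0.2518]
 [0.4756 0.2103]
 [0.438  0.1899]]
centre [0.4463 0.2213]
0.0409 26.9
0.0468 -62.5
0.0427 -151.5
0.048 115.4
connector [0.4321 0.149  0.008 ] clamp [0.515 0.246 0.   ]
shift [  4.7  -3.4 122.4] turn -0.0 clock 25.2
```

Request:
send_rows --pt "4.4 -3.6 20 0" --pt "0 0 20 -9" --pt "0 0 20 -9" --pt "0 0 10 -9" --pt "0 0 0 -9" --pt "0 0 0 0" --pt "0 0 0 0" --hand 0.45

```text
clock: 26.08
tcp_pos: [0.4454, 0.2212, 0.1119]
tcp_rot: [[-0.452, 0.892, 0.001], [0.892, 0.452, 0.0], [-0.0, 0.001, -1.0]]
wrist_force: [-0.5, -0.5, -0.5]
opening: 0.0621
grasp_force: 0.0
```

```bash
python3 - <<'E'
from h import *
go(.446,.221,.031,117.2); print(sense()['opening'])
E
```

```text
shift [-0.5  0.4 80.9] turn -0.3 clock 26.075
0.06207692540880597
```

Request:
send_rows --pt "0 0 30 0" --pt "0 0 30 0" --pt "0 0 14 0" --pt "0 0 6 0" --pt "0 0 0 0" --pt "0 0 0 0"

```text
clock: 26.82
tcp_pos: [0.4456, 0.2215, 0.0323]
tcp_rot: [[-0.454, 0.891, 0.001], [0.891, 0.454, 0.0], [-0.0, 0.001, -1.0]]
wrist_force: [-0.2, -0.4, 0.2]
opening: 0.062
grasp_force: 0.0
```

Request:
send_rows --pt "0 0 0 0" --pt "0 0 0 0" --pt "0 0 0 0" --pt "0 0 0 0" --pt "0 0 0 0" --pt "0 0 0 0" --hand -1

```text
clock: 27.58
tcp_pos: [0.4456, 0.2215, 0.0326]
tcp_rot: [[-0.454, 0.891, 0.002], [0.891, 0.454, 0.0], [-0.0, 0.002, -1.0]]
wrist_force: [-0.4, -0.1, 6.2]
opening: 0.0419
grasp_force: 61.0
```

Request:
send_rows --pt "0 0 -20 0" --pt "0 0 -40 0" --pt "0 0 -40 0" --pt "0 0 0 0" --pt "0 0 0 0"

```text
clock: 28.2
tcp_pos: [0.4444, 0.2211, 0.1311]
tcp_rot: [[-0.454, 0.891, -0.0], [0.891, 0.454, -0.0], [0.0, -0.0, -1.0]]
wrist_force: [-0.1, -0.4, -1.5]
opening: 0.0423
grasp_force: 61.7
```

```bash
python3 - <<'E'
from h import *
go(.663,.084,.131,81)
c=cam('wrist'); R=np.array(c['s']['tcp_rot']);p=np.array(c['s']['tcp_pos'])
h=cv2.cvtColor(c['image'],cv2.COLOR_BGR2HSV)
m=(((h[...,0]<8)|(h[...,0]>172))&(h[...,1]>120)&(h[...,2]>50)).astype(np.uint8)
for k in cv2.findContours(m,cv2.RETR_EXTERNAL,cv2.CHAIN_APPROX_SIMPLE)[0]:
    if cv2.contourArea(k)>25:
        (u,v),r=cv2.minEnclosingCircle(k); print('red',u,v,r,(R.T@(onz(c,u,v,p[2]-.017)-p)*1000).round(1))
E
```

```text
shift [-221.4  132.4    0. ] turn 36.0 clock 28.2
red 319.5 314.29998779296875 13.997960090637207 [ 0.1  0.3 17. ]
red 473.0 37.0 40.31138610839844 [112.5  58.1  17. ]
```

Request:
send_rows --pt "-10 6 -20 0" --pt "-22 13 -20 0" --pt "-31 18.5 0 0" --pt "-31 18.5 0 0" --pt "-31 18.5 0 0" --pt "-31 18.5 0 0" --pt "-31 18.5 0 0" --pt "-24 14 0 0" --pt "-10.4 6.7 0 9" --pt "0 0 0 9" --pt "0 0 0 9" --pt "0 0 0 9"

```text
clock: 29.75
tcp_pos: [0.6621, 0.0839, 0.1689]
tcp_rot: [[0.161, 0.987, -0.004], [0.987, -0.161, -0.0], [-0.001, -0.004, -1.0]]
wrist_force: [-0.4, 0.9, -1.4]
opening: 0.0421
grasp_force: 61.6
```

Request:
send_rows --pt "0 0 30 0" --pt "0 0 10 0" --pt "0 0 0 0" --pt "0 0 0 0"

```text
clock: 30.25
tcp_pos: [0.6636, 0.0841, 0.1319]
tcp_rot: [[0.156, 0.988, 0.001], [0.988, -0.156, 0.0], [0.0, 0.001, -1.0]]
wrist_force: [0.9, -0.8, -1.5]
opening: 0.042
grasp_force: 61.6
```

```bash
python3 - <<'E'
from h import *
go(.663,.084,.0446,81)
c=cam('wrist')
g=cv2.cvtColor(c['image'],cv2.COLOR_BGR2GRAY); h=cv2.cvtColor(c['image'],cv2.COLOR_BGR2HSV)
E
```

```text
shift [-0.2 -0.7 87.3] turn 0.0 clock 30.25
```

Request:
send_rows --pt "0 -0.5 35 0" --pt "0 0 35 0" --pt "0 0 10 0" --pt "0 0 5.5 0" --pt "0 0 0 0" --pt "0 0 0 0" --pt "0 0 0 0" --pt "0 0 0 0"

```text
clock: 31.3
tcp_pos: [0.663, 0.0842, 0.0465]
tcp_rot: [[0.156, 0.988, 0.001], [0.988, -0.156, 0.0], [0.0, 0.001, -1.0]]
wrist_force: [-0.1, -1.0, -1.7]
opening: 0.0419
grasp_force: 61.6
```

Request:
send_rows --pt "0 0 1.8 0" --pt "0 0 0 0" --pt "0 0 0 0"

```text
clock: 31.68
tcp_pos: [0.663, 0.0842, 0.0446]
tcp_rot: [[0.156, 0.988, 0.001], [0.988, -0.156, -0.0], [0.0, 0.001, -1.0]]
wrist_force: [-1.5, 0.5, 3.4]
opening: 0.0421
grasp_force: 62.2
```

Request:
send_rows --pt "0 0 0 0" --pt "0 0 0 0" --pt "0 0 0 0" --hand 0.4

```text
clock: 32.05
tcp_pos: [0.6627, 0.0842, 0.044]
tcp_rot: [[0.156, 0.988, -0.0], [0.988, -0.156, 0.0], [-0.0, -0.0, -1.0]]
wrist_force: [-0.1, 0.1, -1.4]
opening: 0.0597
grasp_force: 0.0
```

Request:
send_rows --pt "0 0 -15 0" --pt "0 0 -40 0" --pt "0 0 -40 0" --pt "0 0 -40 0" --pt "0 0 -15 0" --pt "0 0 0 0" --pt "0 0 0 0" --pt "0 0 0 0"

```text
clock: 33.05
tcp_pos: [0.6618, 0.0841, 0.1923]
tcp_rot: [[0.156, 0.988, -0.003], [0.988, -0.156, -0.0], [-0.001, -0.003, -1.0]]
wrist_force: [-1.2, -0.1, -0.7]
opening: 0.0596
grasp_force: 0.0
```

```bash
python3 - <<'E'
from h import *
c=cam('wrist'); print(c['s']['tcp_pos'],c['s']['opening'],c['s']['clock'])
h=cv2.cvtColor(c['image'],cv2.COLOR_BGR2HSV)
m=(((h[...,0]<8)|(h[...,0]>172))&(h[...,1]>120)&(h[...,2]>50)).astype(np.uint8)
for k in cv2.findContours(m,cv2.RETR_EXTERNAL,cv2.CHAIN_APPROX_SIMPLE)[0]:
    if 25<cv2.contourArea(k)<600:
        (u,v),r=cv2.minEnclosingCircle(k); print('red',u,v,r,onz(c,u,v,.027).round(4))
g=cv2.cvtColor(c['image'],cv2.COLOR_BGR2GRAY)
m=((g>95)|(h[...,1]>110)).astype(np.uint8); m[:,:279]=0; m[:,358:]=0
for k in cv2.findContours(m,cv2.RETR_EXTERNAL,cv2.CHAIN_APPROX_NONE)[0]:
    if 1500<cv2.contourArea(k)<9000:
        (u,v),r,_=cv2.fitEllipse(k); print('pad',u,v,r,onz(c,u,v,.012).round(4))
t=cam('top'); s=cam('scene')
o=np.zeros((590,700,3),np.uint8)
a=cv2.resize(t['image'][150:235,215:445],None,fx=3,fy=3,interpolation=cv2.INTER_CUBIC); o[:255,:690]=a
b=cv2.resize(s['image'][150:300,170:400],None,fx=2.2,fy=2.2,interpolation=cv2.INTER_CUBIC); o[258:258+330,:506]=b
w=c['image'][130:440:,220:412]; o[258:568,508:700]=w
cv2.imwrite('pics/final.png',o)
E
```

```text
[0.66176335 0.08413402 0.19225336] 0.05958447245820965 33.05
red 321.5 307.7272644042969 22.137210845947266 [0.6515 0.0079 0.027 ]
red 321.2368469238281 221.6052703857422 7.247697830200195 [0.6631 0.0837 0.027 ]
pad 320.8848571777344 304.093505859375 (64.53414154052734, 68.707763671875) [0.6503 0.0037 0.012 ]
pad 320.8468017578125 217.64004516601562 (75.69035339355469, 76.65394592285156) [0.6627 0.0831 0.012 ]
pad 318.0 54.0 (90.58248138427734, 130.69268798828125) [0.6813 0.2153 0.012 ]
```

View pics/final.png

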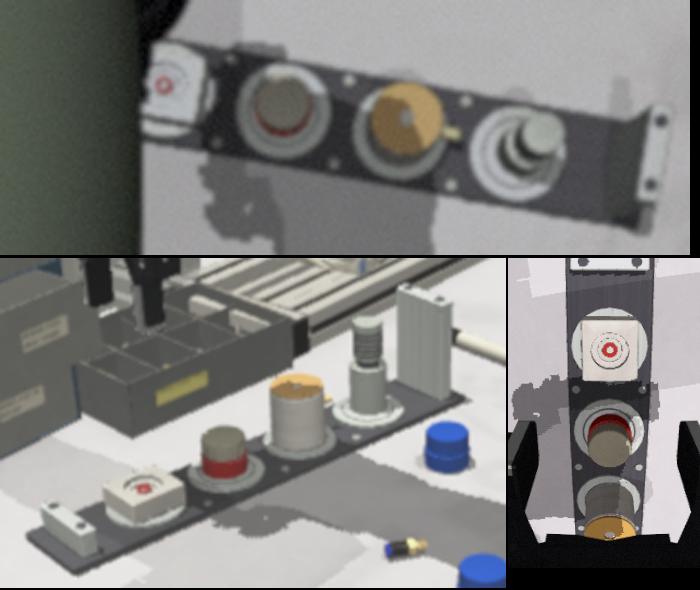

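The composite shows all four parts upright and centred in order: plug by the tall stop, nest, pot, then seal block by the low stop. The gripper is clear, so I'm handing in.

```bash
python3 -c "
from h import *
print(close_job())"
```

```text
the job is handed in; nothing more can be done
None
```

The plug, nest, pot and seal block stand upright in falling height from the tall stop to the low stop, each measured within about 1 mm of its pad's centre and released; the job was handed in at about 33 s of the 96 s, but no verdict was returned.

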